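Hold the door pull against the sprung stop

TASK

I am about to drive the screws of this ash door pull in the fitting jig and need a third hand. Turn the clamp knob so that its stop arm swings back clear of the channel, then slide the pull along the channel up to the sprung stop, press it there with a steady push of about 10 N without driving the stop to its end, and finish while still holding it like that, flat in the channel. Leave everything else on the worktop where it is.

Things in the scene. Friction and masses are not known exactly. Their poses are not given: they have to be found in the camera images.
- jig: Fixed jig, plywood board 150 x 340 x 18 mm. Origin on the worktop, z up. A channel runs along y at x = 0, y = -170 to 130 mm: floor 26 mm above the worktop, 66 mm wide, between 12 mm wide aluminium guides with tops 38 mm high. The pull slides in it towards +y to the sprung stop; behind that, at y = 148 to 164 mm, is a fixed end block, top 54 mm high.
- pull_center (a point): Centre of the upright board of the loose ash door pull (0.16 kg, inverted T): foot 60 (x) x 80 (y) x 14 mm, on its middle a board 60 (x) x 16 (y) mm, 55 mm tall. Point 27.5 mm above the foot's top, 27.5 below the board's top, 67.5 above the worktop; axes as the jig's. Starts in the channel at jig y = -115 to -75 mm. The foot's front edge, 40 mm ahead of it, meets the stop.
- latch (a joint): Angle (rad) of the clamp knob with its steel stop arm. At 0 the arm points along jig -x and bars the channel to the pull's board. Grows anticlockwise seen from above, the arm swinging back to jig -y, to 1.55 where it lies beside the channel; the board passes from 1.2 up. Starts at 0 to 0.25, stays where left (friction 0.06 N m). The pull cannot push it open.
- latch_grip (a point): Centre of the black bar grip on the clamp knob, on its vertical axis (jig x = 60, y = 0 mm), 79 mm above the worktop. Bar 50 mm long, 12 mm thick, 64 to 94 mm above the worktop, in line with the stop arm (along jig x at joint value 0). The arm below is 14 mm wide, reaches 50 mm from the axis, 44 to 54 mm above the worktop.
- stop (a joint): How far the sprung stop is pushed in towards jig +y (m): 0 at rest, 0.040 at its end. Spring without preload, 0.5 N per mm, so 10 N is 20 mm.
- stop_face (a point): Middle of the sprung stop's face that the pull's foot meets: a low steel plate 56 mm wide, 28 to 41 mm above the worktop. At rest at jig x = 0, y = 95 mm; moves with the plate. Axes as the jig's.
- tin: Bystander, to be left alone: closed steel bento tin, 110 x 170 x 55 mm. Origin: near the middle of its underside.
- case: Bystander, to be left alone: pink plastic chopstick case, 34 x 230 x 20 mm. Origin: near the middle of its underside.
- ramekin: Bystander, to be left alone: glass ramekin, 84 mm across, 45 mm tall. Origin: near the middle of its underside.
- spatula: Bystander, to be left alone: grey silicone spatula lying flat, about 260 mm long. Origin: near the middle of its underside.
- steamer: Bystander, to be left alone: bamboo steamer basket with closed lid, 156 mm across, 97 mm tall to its handle. Origin: near the middle of its underside.
- driver: Bystander, to be left alone: screwdriver with black handle lying beside the jig. Origin: near the middle of its underside.
- dish: Bystander, to be left alone: small white screw dish, 64 mm across, 22 mm tall. Origin: near the middle of its underside.
Mind the look-alikes: they are no part of the job. Leave any purple look-alike of the part that bears pull_center alone.

How it is judged:
On the way, in this order (a step that is already met when the one before it is completed fails the run):
1. the clamp knob is turned so that the stop arm is clear, with the pull still behind it (value of joint latch above 1.2 rad and y of pull_center in the frame of jig below -0.02 m), for 0.2 s.
2. the pull bears on the sprung stop (contact force between pull and stop above 1.5 N), for 0.2 s.
At the end, for the whole second after the job is handed in: Through the last second the robot presses the pull on the stop with 6 to 14 N (stop 12 to 28 mm in), the pull at rest (under 10 mm/s), flat (tilt under 0.08 rad), within 6 mm of the channel's middle line, lifted under 4.5 mm; each bystander within 30 mm of its start (contact force between pull and stop between 6 and 14 N and value of joint stop between 0.012 and 0.028 m and (contact force between pull and the fingers above 3 N or contact force between pull and the arm above 3 N) and linear speed of pull below 0.01 m/s and angle between pull_center's own z axis and vertical below 0.08 rad and x of pull_center in the frame of jig between -0.006 and 0.006 m and z of pull_center in the frame of jig below 0.072 m and distance of each of tin, case, ramekin, spatula, steamer, driver, dish from where it was at the start of the episode below 0.03 m); the arm keeps its last pose, push and grip.
It fails at once if the sprung stop is driven to its end (beyond 36 mm) (value of joint stop above 0.036 m).
It fails at once if a bystander is moved more than 30 mm (distance of any of tin, case, ramekin, spatula, steamer, driver, dish from where it was at the start of the episode above 0.03 m).
It also fails if it takes over 48 s, if anything falls off the work surface, if the arm or the gripper's body presses on something with over 40 N, if the wrist force passes 120 N, or if a joint passes its speed limit or range.

ROBOT

A 6-joint arm with a two-finger parallel gripper is mounted at the origin on the work surface. World frame = base frame: x ahead of the robot, y to its left, z up, the work surface at z = 0. Lengths are in m, angles in rad, forces in N, time in s.
With the tool pointing down it reaches from about 0.35 to 0.775 m from the base axis. Payload 5.5 kg.
Tool frame: the origin (TCP) lies at the very end of the fingers, on their centre line; the grasp point (between the pads) lies 19 mm behind it (env.grip_point_offset is the distance from the TCP to the grasp point, in m); z points along the fingers, y is the line along which they close (so a half turn about z gives the same grasp; the last joint's range is limited). The gripper opens to 85 mm and grips with 20 to 120 N. Pads are 22 mm wide; open, the fingers measure 114 mm over their backs; the gripper's body (76 mm by 85 mm) begins 54 mm behind the grasp point. The pads swing forward as they close: fully open they stand 13 mm farther back than shut.
Start: joints at [-1.35, 0.313, 0.046, 1.304, 0, 1.431], TCP at [0.203, -0.538, 0.231] pointing down, gripper open.
Joint ranges: [-2.76, 2.76], [-0.86, 1.69], [-1.03, 1.26], [-2.2, 2.34], [-1.47, 1.5], [-3.14, 3.14]. Speed limits (rad/s): [2.57, 2.57, 3.14, 3.14, 3.14, 3.14].

INTERFACE

Orientations are given as a unit quaternion [w, x, y, z].
In Python, from workcell import sensors, imaging, workorder, env gives the robot as it stands.
- The arm moves only by the shell command python3 -m handwheel 'ROWS' [FORCE]. ROWS is JSON, a list of rows, each a list of 5 numbers: the shift along the tool's x, y, z in mm, then the turn about the tool's z in rad, then the opening, from 0 (shut) to 1 (fully open). A call has 1 to 8 rows; each row is the pose to reach, as a shift and turn from the pose commanded when the call began, along the tool's axes at that moment; what a row does not reach only later rows make up. A row lasts 1/10 s, in which the tool goes at most 50 mm and 8.59 degrees, less where a joint would pass 70% of its speed; a pose out of reach is approached as far as the arm can. A call with a gripper value outside its range is refused whole. The fingers move at their own pace and stop on an object; FORCE is the grip in N (left out, the last holds). Time passes only in rows, so rows that repeat a pose let the fingers close. It gives the time, the measured TCP pose, the force, the opening and the grip force at its end, in the units of the state.
- sensors.get_state(): the state, without advancing time (a new reading comes with each control period).
- imaging.read_camera(name): name is "scene" or "side" or "wrist"; returns a dict with "color" (420x560x3 uint8, blue, green, red), "z_map" (420x560 float32, m along the optical axis (not along the pixel's ray), 0 where there is no reading), "fx", "fy", "cx", "cy" (pixels), "xyz" and "rotation" of the camera in the world. Camera axes: x right, y down, z forward; pixel columns grow to the right and rows downward; lengths in m; the calibration is good to about 2 mm. A picture is of the moment at which its call begins.
- workorder.hand_in(): hands the job in; it is judged then, once.
The state is a dict: "clock": time; "joint_pos": joint angles; "qvel": joint speeds; "tau": joint torques, N m; "tcp_pos": TCP position; "orientation": TCP orientation; "wrist_force": force on the tool from outside, world axes, zero at the start; "ft_torque": the same for the moment, N m; "finger_gap": finger opening in m; "grip_force": force on a finger pad.
Only numpy, scipy, OpenCV 4.12 (cv2) and the standard library are available. Lean on these libraries where they do the work, as an engineer would, in place of code of your own. Each camera call takes 0.05 s, during which the arm holds its last target. There are 200 camera calls.

## Working session

There is one attempt and no reset: what is moved stays moved. The work goes in short steps, Python scripts to look and compute and a shell command to move; the robot and the scene stay as the last step left them, time stands still between calls to the robot, and variables do not carry over. Pictures are saved under pics/ and viewed, at most 10 in all, crops included, and the job is handed in when it is done.

```bash
mkdir -p pics
cat > h.py <<'E'
import numpy as np, cv2
from workcell import sensors, imaging, workorder, env
def pts(c):
    z=c["z_map"]; v,u=np.mgrid[:z.shape[0],:z.shape[1]]
    p=np.stack([(u-c["cx"])/c["fx"]*z,(v-c["cy"])/c["fy"]*z,z],-1)
    return p@np.array(c["rotation"]).T+np.array(c["xyz"])
def pix(c,P):
    q=(np.array(P)-np.array(c["xyz"]))@np.array(c["rotation"])
    return q[...,0]/q[...,2]*c["fx"]+c["cx"], q[...,1]/q[...,2]*c["fy"]+c["cy"]
E
python3 - <<'E'
from h import *
for n in ("scene","side"):
    c=imaging.read_camera(n); cv2.imwrite(f"pics/{n}0.png",c["color"]); np.savez(f"{n}0.npz",**c)
    print(n,c["xyz"],np.round(c["rotation"],3).tolist(),c["fx"])
s=sensors.get_state(); print(s)
E
```

```text
scene [ 1.06788485 -0.37721     1.16027172] [-0.232, 0.868, 0.422, -0.121] 398.8452313706873
side [0.01248602 0.78970664 1.10011862] [0.114, -0.265, 0.893, -0.346] 525.0810750431436
{'clock': 0.1, 'joint_pos': array([-1.34963627e+00,  3.13973636e-01,  4.51149154e-02,  1.30360095e+00,
        2.29882762e-05,  1.43122967e+00]), 'qvel': array([ 0.00166202, -0.00060438,  0.00016671,  0.00219617, -0.00109839,
       -0.00030824]), 'tau': array([ 2.29158875e-03, -4.81722665e+01,  2.99245423e+01,  1.27053238e-02,
       -1.12510427e-04,  1.44078183e-05]), 'tcp_pos': array([ 0.20286587, -0.53755039,  0.23047967]), 'orientation': array([-8.31447683e-04,  9.83778238e-01,  1.79386974e-01, -2.24354449e-05]), 'wrist_force': array([0.44011719, 0.1195278 , 0.3529214 ]), 'ft_torque': array([ 0.05337919, -0.03669658,  0.01404672]), 'grip_force': 0.0, 'finger_gap': 0.08521434507821495}
```

View pics/scene0.png

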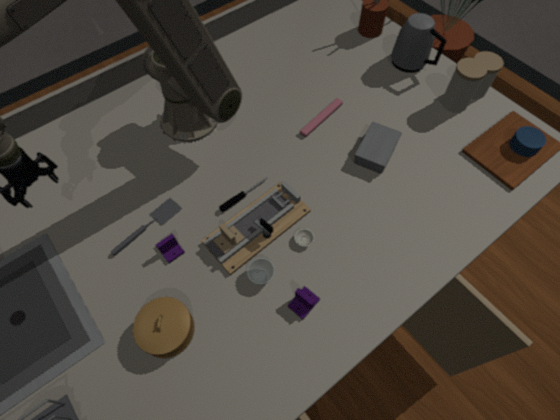

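View pics/side0.png

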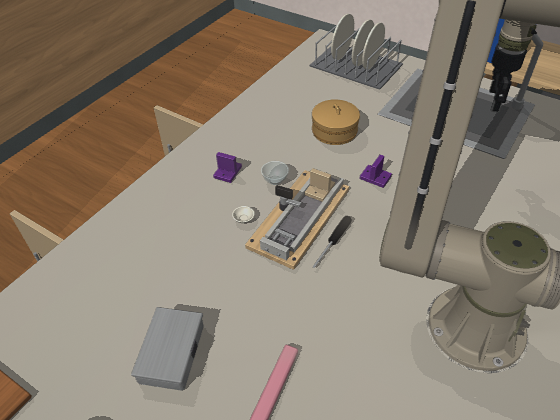

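The scene view shows the jig at about (205-310, 185-268), with the pull at (228,235), the black knob at (266,228) and the end block at (290,192). The side view shows the same jig at about (250-350, 170-265). The purple look-alikes are at (170,248) and (303,302) in the scene view. Next I'll measure the jig with depth and both views.

Run:
```python
from h import *
out=[]
for n,(x0,x1,y0,y1) in (("scene",(195,320,175,275)),("side",(240,360,160,270))):
    c=dict(np.load(f"{n}0.npz")); P=pts(c); c["color"]
    out.append(cv2.resize(c["color"][y0:y1,x0:x1],(500,440),interpolation=cv2.INTER_CUBIC)[:, :400*2])
    sub=np.zeros(P.shape[:2],bool); sub[y0:y1,x0:x1]=1
    hsv=cv2.cvtColor(c["color"],cv2.COLOR_BGR2HSV)
    z=P[...,2]
    print(n,"table z",np.median(z[sub&(abs(z)<.01)]))
    m=sub&(hsv[...,1]>70)&(hsv[...,0]>8)&(hsv[...,0]<28)&(z>.011)&(z<.025)
    q=P[m]; r=cv2.minAreaRect(q[:,:2].astype(np.float32)); print("ply",m.sum(),np.median(q[:,2]),r, cv2.boxPoints(r).tolist())
    k=sub&(z>.06)&(hsv[...,2]<60); q=P[k]; 
    if k.sum()>3: print("knob",k.sum(),q.mean(0),q[:,2].max(),cv2.minAreaRect(q[:,:2].astype(np.float32)))
    k=sub&(z>.07)&(hsv[...,1]>60)&(hsv[...,2]>80); q=P[k]
    if k.sum()>3: print("board",k.sum(),q.mean(0),q[:,2].max(),cv2.minAreaRect(q[:,:2].astype(np.float32)))
    k=sub&(hsv[...,1]<60)&(z>.045)&(z<.06);q=P[k]; print("grey",k.sum(),q.mean(0))
cv2.imwrite("pics/crop0.png",cv2.resize(np.hstack(out),(800,400)))
```

```text
Traceback (most recent call last):
  File "h.py", line 6, in pts
    return p@np.array(c["rotation"]).T+np.array(c["xyz"])
           ~^~~~~~~~~~~~~~~~~~~~~~~~~~
ValueError: matmul: Input operand 1 has a mismatch in its core dimension 0, with gufunc signature (n?,k),(k,m?)->(n?,m?) (size 4 is different from 3)
```

Rotation is a quaternion [w,x,y,z].

```bash
cat > h.py <<'E'
import numpy as np, cv2
from scipy.spatial.transform import Rotation as Ro
from workcell import sensors, imaging, workorder, env
def R(q): return Ro.from_quat(np.roll(np.array(q),-1)).as_matrix()
def pts(c):
    z=c["z_map"]; v,u=np.mgrid[:z.shape[0],:z.shape[1]]
    p=np.stack([(u-c["cx"])/c["fx"]*z,(v-c["cy"])/c["fy"]*z,z],-1)
    return p@R(c["rotation"]).T+np.array(c["xyz"])
def pix(c,P):
    q=(np.array(P)-np.array(c["xyz"]))@R(c["rotation"])
    return np.stack([q[...,0]/q[...,2]*c["fx"]+c["cx"], q[...,1]/q[...,2]*c["fy"]+c["cy"]],-1)
E
cat > m.py <<'E'
from h import *
out=[]
for n,(x0,x1,y0,y1) in (("scene",(195,320,175,275)),("side",(240,360,160,270))):
    c=dict(np.load(f"{n}0.npz")); P=pts(c)
    out.append(cv2.resize(c["color"][y0:y1,x0:x1],(400,400),interpolation=cv2.INTER_CUBIC))
    sub=np.zeros(P.shape[:2],bool); sub[y0:y1,x0:x1]=1
    hsv=cv2.cvtColor(c["color"],cv2.COLOR_BGR2HSV)
    z=P[...,2]
    print(n,"table z",np.median(z[sub&(abs(z)<.01)]))
    m=sub&(hsv[...,1]>70)&(hsv[...,0]>8)&(hsv[...,0]<28)&(z>.011)&(z<.025)
    q=P[m]; r=cv2.minAreaRect(q[:,:2].astype(np.float32)); print("ply",m.sum(),np.median(q[:,2]),r, np.round(cv2.boxPoints(r),3).tolist())
    for nm,k in (("knob",sub&(z>.06)&(hsv[...,2]<60)),("board",sub&(z>.07)&(hsv[...,1]>60)&(hsv[...,2]>80)),("grey",sub&(hsv[...,1]<60)&(z>.045)&(z<.06))):
        q=P[k]
        if k.sum()>3: print(nm,k.sum(),q.mean(0).round(4),q[:,2].max(),cv2.minAreaRect(q[:,:2].astype(np.float32)))
cv2.imwrite("pics/crop0.png",np.hstack(out))
E
python3 m.py
```

```text
scene table z 0.0009660016669932325
ply 1470 0.018634409755504344 ((0.5111467242240906, -0.07450668513774872), (0.2083764672279358, 0.33938872814178467), 3.534203290939331) [[0.3970000147819519, 0.08799999952316284], [0.4180000126361847, -0.25], [0.6259999871253967, -0.2370000034570694], [0.6050000190734863, 0.10100000351667404]]
knob 152 [ 0.5818 -0.1036  0.0896] 1.1602717191615695 ((0.8136110305786133, -0.2112228274345398), (0.1486886739730835, 0.5888287425041199), 71.03578186035156)
board 103 [ 0.5716 -0.1816  0.1563] 1.1602717191615695 ((0.8104439377784729, -0.20859083533287048), (0.15099376440048218, 0.5966855883598328), 70.97674560546875)
grey 221 [0.5567 0.0016 0.052 ] 0.05898363399761042 ((0.5987249612808228, -0.052383944392204285), (0.20813991129398346, 0.3062869608402252), 6.228775978088379)
side table z -0.00022240957320573962
ply 1538 0.01727101777741402 ((0.5404190421104431, -0.07128779590129852), (0.15310899913311005, 0.344513475894928), 3.644887685775757) [[0.453000009059906, 0.09600000083446503], [0.4749999940395355, -0.24799999594688416], [0.628000020980835, -0.23800000548362732], [0.6060000061988831, 0.10499999672174454]]
knob 155 [ 0.5803 -0.0556  0.0958] 1.1001186177522322 ((0.2957819104194641, 0.3484208583831787), (0.044209446758031845, 1.0478569269180298), 35.115478515625)
board 210 [ 0.5075 -0.1228  0.1395] 1.1001186177522322 ((0.2671751379966736, 0.2911091446876526), (0.057496875524520874, 1.1182835102081299), 30.00173568725586)
grey 344 [0.5526 0.0104 0.0517] 0.0598922540806075 ((0.5729567408561707, -0.06634834408760071), (0.15632319450378418, 0.36431884765625), 34.29360580444336)
```

View pics/crop0.png

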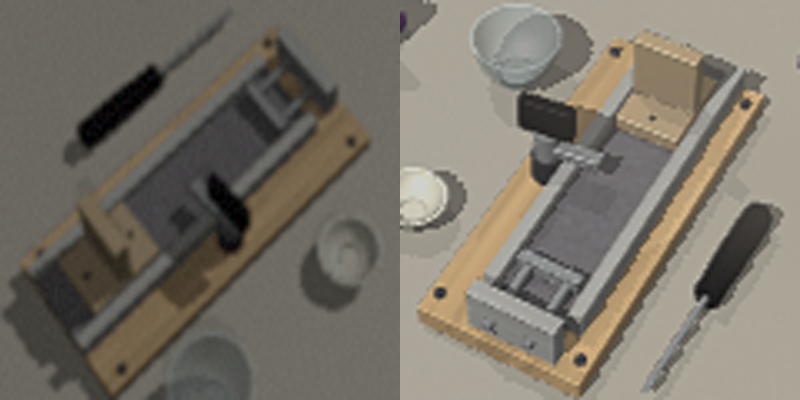

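The crops show the pull's board across the channel, at (105,235) in the scene half and (668,75) in the side half. The knob bar lies roughly across at (228,205) and (547,115), with the arm over the channel. The end block is at the far +y end, and the driver lies beside the jig on its -x side. Next: refine in the jig frame, with invalid depth removed.

Run:
```python
from h import *
a=np.radians(3.64); o=np.array([.540,-.0715]); J=np.array([[np.cos(a),np.sin(a)],[-np.sin(a),np.cos(a)]])
print("tool",Ro.from_quat(np.roll(sensors.get_state()["orientation"],-1)).as_matrix().round(3).tolist(), env.grip_point_offset)
for n in ("scene","side"):
    c=dict(np.load(f"{n}0.npz")); P=pts(c); ok=c["z_map"]>0
    hsv=cv2.cvtColor(c["color"],cv2.COLOR_BGR2HSV)
    P[...,:2]=(P[...,:2]-o)@J.T; x,y,z=np.moveaxis(P*1000,-1,0)
    ok&=(abs(x)<100)&(abs(y)<190)
    ply=ok&(hsv[...,1]>70)&(z>12)&(z<23)
    for nm,k in dict(plyR=ply&(x>50),plyL=ply&(x<-50),knob=ok&(z>62)&(z<100)&(hsv[...,2]<70)&(abs(y)<45)&(x>10),
       knobtop=ok&(z>89)&(z<100)&(abs(y)<45)&(x>10),
       boardtop=ok&(z>91)&(z<100)&(y<-40), board=ok&(z>50)&(z<100)&(y<-40)&(abs(x)<40),guides=ok&(z>35)&(z<42)&(hsv[...,1]<50)&(abs(y)<100),endb=ok&(z>50)&(z<58)&(y>100),
       arm=ok&(z>42)&(z<57)&(abs(y)<60)&(x<48)&(x>-10),stop=ok&(z>36)&(z<45)&(y>70)&(y<120)&(abs(x)<26)).items():
        q=np.c_[x[k],y[k],z[k]]
        if len(q)>4:
            d=np.linalg.svd(q[:,:2]-q[:,:2].mean(0),full_matrices=False)[2][0]
            print(n,nm,len(q),q.mean(0).round(1),np.percentile(q,3,0).round(1),np.percentile(q,97,0).round(1),np.degrees(np.arctan2(d[1],d[0])).round(1))
```

```text
tool [[0.936, 0.353, -0.0], [0.353, -0.936, 0.002], [0.0, -0.002, -1.0]] 0.0187
scene plyR 715 [62.9 -7.6 18.3] [  50.9 -161.6   13.9] [ 73.7 155.3  22.2] -90.1
scene plyL 175 [-71.3   8.6  18.6] [ -76.8 -162.5   14.4] [-56.6 155.4  21.9] -91.1
scene knob 110 [50.1 -3.6 86. ] [26.5 -9.  64.3] [73.8  4.2 96.9] 4.7
scene knobtop 65 [50.  -1.2 94.2] [26.2 -7.7 90.1] [72.5  6.2 98.2] 5.6
scene boardtop 97 [ -10.4 -105.1   95.3] [ -39.2 -112.7   91.6] [ 17.5 -97.3  98.9] -1.6
scene board 172 [  -5.6 -107.    84.2] [ -38.3 -113.1   52.7] [ 18.5 -97.3  98.5] 2.3
scene guides 404 [-9.6  2.1 38.5] [-55.8 -88.2  35.4] [34.1 97.2 41.7] -85.2
scene endb 107 [ -9.7 154.9  53.9] [-48.1 147.1  50.4] [ 27.8 163.5  57.1] -0.6
scene arm 41 [19.1 -7.8 51.2] [ -1.2 -32.8  42.1] [45.9  1.8 56.7] 145.0
scene stop 69 [  2.8 101.4  40.2] [-24.9  85.9  36.4] [ 25.4 116.6  44.7] 2.4
side plyR 595 [62.4 26.1 17.6] [  50.4 -158.6   13.4] [ 75.4 164.6  21.9] 89.8
side plyL 694 [-64.2  15.7  17.2] [ -73.6 -155.3   12.6] [-53.1 164.7  21.5] 89.5
side knob 172 [48.2  1.5 83.3] [26.7 -8.5 66.7] [70.9  7.2 95.9] -172.8
side knobtop 68 [50.4 -0.1 93. ] [28.5 -8.8 89.6] [74.3  6.  96.8] -174.5
side boardtop 90 [ -10.5 -103.9   94.6] [ -37.8 -112.8   91.4] [ 19.1 -95.9  98.7] 178.4
side board 309 [ -11.3 -100.6   78. ] [ -38.7 -112.1   52. ] [ 19.1 -95.2  97.2] -178.7
side guides 451 [-9.3 11.  38.1] [-53.5 -91.2  35.2] [43.  97.9 41.5] 89.1
side endb 158 [ -9.1 155.4  53.5] [-47.4 146.4  50.4] [ 29.5 163.8  56.8] 179.6
side arm 90 [24.2 -1.5 50.9] [  2.8 -11.6  42.8] [46.1  6.6 56.6] -167.5
side stop 73 [ -1.1 102.   39.8] [-25.4  92.7  36.2] [ 25.1 117.5  43.9] 175.6
```

Both views agree. The plywood is offset, with the channel centre 10 mm to its -x side. That puts the jig origin at about (0.530,-0.072) with yaw 3.64°, the knob axis at (0.590,-0.068), the latch near 0.09 rad, and the pull at jig y of about -104. Heights are 94 mm for the knob top and 95 mm for the pull top, as stated. Moving above the knob.

```bash
python3 -m handwheel '[[50,-28,0,0,0.6],[100,-57,0,0,0.6],[528,-303,0,0,0.6],[528,-303,0,0,0.6],[528,-303,0,0,0.6],[528,-303,0,0,0.6],[528,-303,0,0,0.6],[528,-303,0,0,0.6]]'
cat > st.py <<'E'
from h import *
import sys
o=np.array([.530,-.0721]);a=np.radians(3.64)
s=sensors.get_state(); M=R(s["orientation"]); J=np.array([[np.cos(a),np.sin(a)],[-np.sin(a),np.cos(a)]])
p=s["tcp_pos"]
print("t",s["clock"],"tcp",p.round(4),"jig",(J@(p[:2]-o)*1000).round(1),"yaw",np.degrees(np.arctan2(M[1,0],M[0,0])).round(2),"q",s["joint_pos"].round(2),"F",s["wrist_force"].round(2),"gap",round(s["finger_gap"],4),"grip",s["grip_force"])
if len(sys.argv)>2: # target in jig mm, z mm, yaw deg
    g=list(map(float,sys.argv[1:])); w=np.r_[o+J.T@np.array(g[:2])/1000,g[2]/1000]
    print("rows shift",(M.T@(w-p)*1000).round(1),"turn",np.radians((np.degrees(np.arctan2(M[1,0],M[0,0]))-g[3]+180)%360-180).round(3))
E
python3 st.py 60 0 180 8.8
```

```text
clock: 0.9
tcp_pos: [0.4582, -0.2275, 0.2311]
orientation: [-0.0, 0.984, 0.179, -0.0]
wrist_force: [0.3, -1.4, -0.1]
finger_gap: 0.0515
grip_force: 0.0
t 0.9 tcp [ 0.4582 -0.2275  0.2311] jig [ -81.5 -150.5] yaw 20.66 q [-0.62  0.19 -0.12  1.26 -0.    2.16] F [ 0.31 -1.36 -0.1 ] gap 0.0515 grip 0.0
rows shift [ 179.4 -102.5   51. ] turn 0.207
```

```bash
python3 -m handwheel '[[50,-28,0,0,0.6],[90,-50,0,0.1,0.6],[130,-75,10,0.2,0.6],[170,-95,20,0.2,0.6],[170,-95,20,0.2,0.6],[170,-95,20,0.2,0.6]]'>/dev/null
python3 st.py 60 0 120 8.8
python3 - <<'E'
from h import *
c=imaging.read_camera("wrist"); cv2.imwrite("pics/w1.png",c["color"]); np.savez("w1.npz",**c); P=pts(c)
o=np.array([.530,-.0721]);a=np.radians(3.64);J=np.array([[np.cos(a),np.sin(a)],[-np.sin(a),np.cos(a)]])
ok=c["z_map"]>0; P[...,:2]=(P[...,:2]-o)@J.T; x,y,z=np.moveaxis(P*1000,-1,0); ok&=(abs(x)<110)&(abs(y)<190)
v=c["color"].max(-1)
for nm,k in dict(knobtop=ok&(z>88)&(z<100)&(abs(y)<45)&(x>20),boardtop=ok&(z>90)&(z<100)&(y<-60)&(abs(x)<40),guideR=ok&(z>35)&(z<42)&(x>25)&(x<52)&(y>15),guideL=ok&(z>35)&(z<42)&(x<-25)&(x>-52)).items():
    q=np.c_[x[k],y[k],z[k]]
    if len(q)>4:
        d=np.linalg.svd(q[:,:2]-q[:,:2].mean(0),full_matrices=False)[2][0]
        print(nm,len(q),q.mean(0).round(1),np.percentile(q,2,0).round(1),np.percentile(q,98,0).round(1),np.degrees(np.arctan2(d[1],d[0])).round(1))
E
```

```text
t 1.5 tcp [ 0.5827 -0.0792  0.2101] jig [ 52.2 -10.5] yaw 9.36 q [-0.27  0.35  0.04  1.27 -0.    2.71] F [-0.87  0.34  0.77] gap 0.0516 grip 0.0
rows shift [ 9.  -9.6 90.1] turn 0.01
knobtop 775 [59.7 -2.3 93.1] [35.3 -9.6 90.6] [82.9  4.7 94.5] -173.3
boardtop 862 [   5.6 -106.    94.1] [ -23.3 -113.6   90.6] [ 27.9 -98.3  95.6] -175.5
guideR 1360 [37.6 76.1 37.4] [26.7 17.5 35.6] [ 43.8 146.2  40.5] -89.4
guideL 2202 [-39.2  -3.2  37.5] [ -46.4 -166.9   35.5] [-26.9 127.5  40.1] -90.1
```

View pics/w1.png

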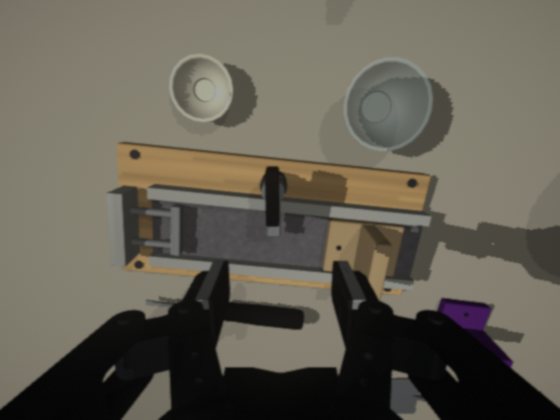

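The wrist view shows the knob bar at (272,200), the pull at (365,245) and the stop at (175,230). The fingers will straddle the bar along the channel. The knob measures (60,-2) at about 6°, so the estimate holds. Descending.

```bash
python3 -m handwheel '[[9,-9,30,0,0.6],[9,-9,70,0,0.6],[9,-9,90,0,0.6],[9,-9,90,0,0.6],[9,-9,90,0,0.6]]'>/dev/null
python3 st.py 60 -1 63 9.4
```

```text
t 2.05 tcp [ 0.59   -0.0714  0.1221] jig [59.9 -3.1] yaw 9.1 q [-0.26  0.4  -0.1   1.07 -0.    2.73] F [ 0.98 -0.63  1.4 ] gap 0.0513 grip 0.0
rows shift [ 0.3 -2.1 59.1] turn -0.005
```

```bash
python3 -m handwheel '[[0,-2,30,0,0.6],[0,-2,59,0,0.6],[0,-2,59,0,0.6],[0,-2,59,0,0],[0,-2,59,0,0],[0,-2,59,0,0],[0,-2,59,0,0],[0,-2,59,0,0]]' 30
python3 st.py 60 -1 63 9.4
```

```text
clock: 2.85
tcp_pos: [0.592, -0.0701, 0.0649]
orientation: [0.002, 0.997, 0.08, 0.002]
wrist_force: [-0.6, -5.7, 3.9]
finger_gap: 0.0112
grip_force: 36.1
t 2.85 tcp [ 0.592  -0.0701  0.0649] jig [62. -2.] yaw 9.16 q [-0.25  0.45 -0.18  0.94 -0.    2.73] F [-0.58 -5.67  3.94] gap 0.0112 grip 36.05081856250763
rows shift [-1.9 -1.2  1.9] turn -0.004
```

```bash
python3 -m handwheel '[[-2,0,0,0,0],[-2,0,0,-0.14,0],[-2,0,0,-0.28,0],[-2,0,0,-0.42,0],[-2,0,0,-0.42,0]]' 30
python3 st.py 60 -1 63 99.4
```

```text
clock: 3.35
tcp_pos: [0.5916, -0.0694, 0.0649]
orientation: [0.002, 0.958, 0.287, 0.003]
wrist_force: [6.1, -1.1, 2.7]
finger_gap: 0.0115
grip_force: 35.8
t 3.35 tcp [ 0.5916 -0.0694  0.0649] jig [61.7 -1.2] yaw 33.37 q [-0.25  0.44 -0.18  0.93  0.    2.31] F [ 6.15 -1.1   2.65] gap 0.0115 grip 35.779277086257935
rows shift [-1.4 -1.   1.9] turn -1.153
```

```bash
python3 -m handwheel '[[1,0,0,-0.14,0],[1,0,0,-0.28,0],[1,0,0,-0.42,0],[1,0,0,-0.56,0],[1,0,0,-0.7,0],[1,0,0,-0.84,0],[1,0,0,-0.93,0],[1,0,0,-0.93,0]]' 30
python3 st.py 60 -1 63 99.4
```

```text
clock: 4.15
tcp_pos: [0.59, -0.0684, 0.0649]
orientation: [0.001, 0.728, 0.686, 0.001]
wrist_force: [-1.2, -2.0, 7.9]
finger_gap: 0.0114
grip_force: 36.6
t 4.15 tcp [ 0.59   -0.0684  0.0649] jig [60.1 -0.1] yaw 86.57 q [-0.25  0.44 -0.18  0.94 -0.    1.38] F [-1.15 -1.99  7.88] gap 0.0114 grip 36.62089169025421
rows shift [-0.9 -0.   1.9] turn -0.224
```

```bash
python3 -m handwheel '[[0,0,0,0,0.5],[0,0,0,0,0.5],[0,0,0,0,0.5],[0,0,-40,0,0.5],[0,0,-90,0,0.5],[0,0,-110,0,0.5],[0,0,-110,0,0.5]]' 30 >/dev/null
python3 st.py 0 -105 150 183.64
python3 - <<'E'
from h import *
o=np.array([.530,-.0721]);a=np.radians(3.64);J=np.array([[np.cos(a),np.sin(a)],[-np.sin(a),np.cos(a)]])
for n in ("scene","side","wrist"):
  c=imaging.read_camera(n);P=pts(c); np.savez(f"{n}2.npz",**c); cv2.imwrite(f"pics/{n}2.png",c["color"])
  ok=c["z_map"]>0; P[...,:2]=(P[...,:2]-o)@J.T; x,y,z=np.moveaxis(P*1000,-1,0); ok&=(abs(x)<110)&(abs(y)<190)
  for nm,k in dict(knobtop=ok&(z>88)&(z<98)&(abs(y)<45)&(x>20),boardtop=ok&(z>91)&(z<98)&(y<-60)&(y>-140)&(abs(x)<40)).items():
    q=np.c_[x[k],y[k],z[k]]
    if len(q)>4:
        d=np.linalg.svd(q[:,:2]-q[:,:2].mean(0),full_matrices=False)[2][0]
        print(n,nm,len(q),q.mean(0).round(1),np.percentile(q,2,0).round(1),np.percentile(q,98,0).round(1),np.degrees(np.arctan2(d[1],d[0])).round(1))
E
```

```text
t 4.85 tcp [ 0.5913 -0.0685  0.1765] jig [61.4 -0.3] yaw 86.55 q [-0.25  0.37 -0.01  1.18 -0.    1.38] F [-0.31 -0.39  0.25] gap 0.0425 grip 0.0
rows shift [-111.5  -48.2   26.3] turn -1.695
scene knobtop 66 [59.9 -1.1 94.1] [ 52.  -24.8  88.6] [66.7 21.3 97.4] -97.7
scene boardtop 87 [  -0.4 -105.3   95. ] [ -29.9 -112.7   91.8] [ 27.9 -97.6  97.4] -1.2
side knobtop 71 [60.6  0.5 92.7] [ 52.7 -26.1  88.8] [69.3 24.1 97.2] 82.1
side boardtop 86 [  -0.5 -104.1   94.4] [ -27.5 -114.4   92. ] [ 29.1 -95.   97.6] 179.7
wrist knobtop 978 [58.8 -0.4 93. ] [ 51.9 -25.1  91.1] [65.7 22.4 94.5] -96.5
wrist boardtop 604 [  13.2 -104.9   94. ] [  -2.7 -113.    91.6] [ 27.9 -97.9  95.4] -176.3
```

View pics/wrist2.png

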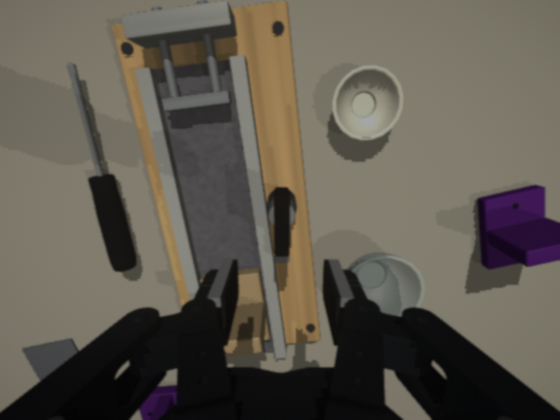

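The wrist view shows the knob bar at (283,220), now along the channel with the arm clear. The measured angle is about 82.5° (1.44 rad). The pull is still behind it at (245,310), at jig y -105. Going above the pull with a quarter turn more.

```bash
python3 -m handwheel '[[-30,-12,0,-0.14,0.6],[-70,-30,0,-0.28,0.6],[-111,-48,0,-0.42,0.6],[-111,-48,0,-0.56,0.6],[-111,-48,0,-0.7,0.6],[-111,-48,0,-0.84,0.6],[-111,-48,10,-0.98,0.6],[-111,-48,20,-1.12,0.6]]' >/dev/null
python3 -m handwheel '[[0,0,0,-0.14,0.6],[0,0,0,-0.28,0.6],[0,0,0,-0.42,0.6],[0,0,0,-0.57,0.6],[0,0,0,-0.57,0.6],[0,0,0,-0.57,0.6]]' >/dev/null
python3 st.py 0 -105 62 183.64
```

```text
t 6.4 tcp [ 0.5335 -0.1754  0.1508] jig [  -3.1 -103.3] yaw -176.81 q [-0.46  0.33 -0.14  1.11 -0.   -0.52] F [-1.25 -0.22  0.42] gap 0.0511 grip 0.0
rows shift [-3.3 -1.7 88.8] turn -0.008
```

```bash
python3 -m handwheel '[[-3,-2,50,0,0.6],[-3,-2,90,-0.01,0.6],[-3,-2,99,-0.01,0.6],[-3,-2,99,-0.01,0.6],[-3,-2,99,-0.01,0.6]]' 40 >/dev/null
python3 -m handwheel '[[0,0,0,0,0],[0,0,0,0,0],[0,0,0,0,0],[0,0,0,0,0],[0,0,0,0,0],[0,0,0,0,0]]' 40
python3 st.py 0 40 54 183.64
```

```text
clock: 7.5
tcp_pos: [0.5387, -0.1783, 0.055]
orientation: [0.001, -0.035, 0.999, -0.001]
wrist_force: [0.4, -0.8, 5.6]
finger_gap: 0.0152
grip_force: 40.4
t 7.5 tcp [ 0.5387 -0.1783  0.055 ] jig [   1.9 -106.5] yaw -176.04 q [-0.46  0.41 -0.27  0.89  0.   -0.53] F [ 0.39 -0.75  5.6 ] gap 0.0152 grip 40.448713302612305
rows shift [  1.1 146.5   0.8] turn 0.006
```

```bash
python3 -m handwheel '[[0,10,0,0,0],[0,30,0,0,0],[0,55,0,0,0],[0,80,0,0,0],[-1,105,0,0,0],[-1,122,0,0,0],[-1,132,0,0,0],[-1,132,0,0,0]]' 40
python3 st.py 1 75 54 183.64
python3 - <<'E'
from h import *
o=np.array([.530,-.0721]);a=np.radians(3.64);J=np.array([[np.cos(a),np.sin(a)],[-np.sin(a),np.cos(a)]])
for n in ("scene","side"):
  c=imaging.read_camera(n);P=pts(c); np.savez(f"{n}3.npz",**c); cv2.imwrite(f"pics/{n}3.png",c["color"])
  ok=c["z_map"]>0; P[...,:2]=(P[...,:2]-o)@J.T; x,y,z=np.moveaxis(P*1000,-1,0)
  hsv=cv2.cvtColor(c["color"],cv2.COLOR_BGR2HSV); w=ok&(abs(x)<36)&(y>-60)&(y<110)
  for nm,k in dict(foot=w&(z>34)&(z<46)&(hsv[...,1]>70),board=w&(z>52)&(z<97)&(hsv[...,1]>70)).items():
    q=np.c_[x[k],y[k],z[k]]
    if len(q)>4: print(n,nm,len(q),q.mean(0).round(1),np.percentile(q,2,0).round(1),np.percentile(q,98,0).round(1))
E
cat > crop.py <<'E'
import cv2,sys,numpy as np
n=sys.argv[1]
A=cv2.resize(cv2.imread(f"pics/scene{n}.png")[175:275,195:320],(400,400),interpolation=2);B=cv2.resize(cv2.imread(f"pics/side{n}.png")[160:270,240:360],(400,400),interpolation=2)
cv2.imwrite(f"pics/crop{n}.png",np.hstack([A,B]))
E
python3 crop.py 3
```

```text
clock: 8.3
tcp_pos: [0.5307, -0.0447, 0.055]
orientation: [0.002, -0.035, 0.999, 0.0]
wrist_force: [0.2, 3.8, 8.4]
finger_gap: 0.0154
grip_force: 40.7
t 8.3 tcp [ 0.5307 -0.0447  0.055 ] jig [ 2.5 27.3] yaw -175.94 q [-0.24  0.35 -0.36  0.86  0.   -0.31] F [0.24 3.78 8.36] gap 0.0154 grip 40.69914937019348
rows shift [ 1.1 47.7  1. ] turn 0.007
scene foot 176 [ 6.  15.4 40.7] [-26.3 -10.7  35.5] [27.9 64.3 45.1]
scene board 66 [20.  24.9 78.2] [ 1.5  7.4 54.6] [29.5 46.3 95.6]
side foot 248 [-2.2 46.9 39.4] [-28.3  -3.7  34.9] [27.6 69.9 44.5]
side board 86 [-14.3  33.2  74.9] [-27.4  23.5  53.5] [24.1 38.7 95.9]
```

View pics/crop3.png

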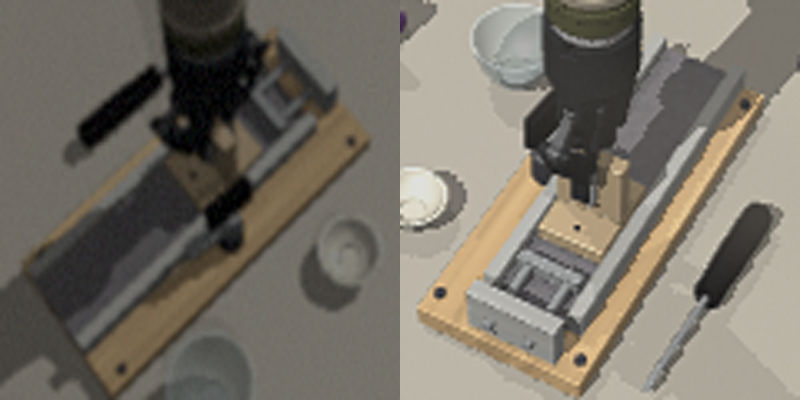

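The crops show the pull gripped and flat in the channel. Its foot front is at (575,245) in the side half, about 25 mm short of the stop plate at (550,262), and the pull passed the open arm. Closing in slowly.

```bash
python3 -m handwheel '[[0,8,0,0,0],[0,16,0,0,0],[0,20,0,0,0],[0,20,0,0,0],[0,20,0,0,0]]' 40 >/dev/null; python3 st.py 1 75 54 183.64
python3 -m handwheel '[[0,4,0,0,0],[0,8,0,0,0],[0,12,0,0,0],[0,12,0,0,0],[0,12,0,0,0],[0,12,0,0,0]]' 40 >/dev/null; python3 st.py 1 75 54 183.64
```

```text
t 8.9 tcp [ 0.5298 -0.0265  0.0551] jig [ 2.7 45.6] yaw -176.04 q [-0.2   0.35 -0.36  0.86 -0.   -0.27] F [ 1.18 -0.49  6.34] gap 0.0154 grip 40.489051938056946
rows shift [ 1.5 29.4  1. ] turn 0.006
t 9.5 tcp [ 0.5291 -0.0152  0.0551] jig [ 2.7 56.8] yaw -176.08 q [-0.18  0.34 -0.37  0.85 -0.   -0.25] F [-0.39 -2.54  5.93] gap 0.0156 grip 40.40475904941559
rows shift [ 1.6 18.2  1. ] turn 0.005
```

```bash
python3 -m handwheel '[[0,3,0,0,0],[0,6,0,0,0],[0,8,0,0,0],[0,8,0,0,0],[0,8,0,0,0],[0,8,0,0,0],[0,8,0,0,0]]' 40 >/dev/null; python3 st.py 1 75 54 183.64
python3 -m handwheel '[[0,3,0,0,0],[0,6,0,0,0],[0,8,0,0,0],[0,8,0,0,0],[0,8,0,0,0],[0,8,0,0,0],[0,8,0,0,0]]' 40 >/dev/null; python3 st.py 1 75 54 183.64
python3 - <<'E'
from h import *
o=np.array([.530,-.0721]);a=np.radians(3.64);J=np.array([[np.cos(a),np.sin(a)],[-np.sin(a),np.cos(a)]])
for n in ("scene","side"):
  c=imaging.read_camera(n);P=pts(c); cv2.imwrite(f"pics/{n}4.png",c["color"])
  ok=c["z_map"]>0; P[...,:2]=(P[...,:2]-o)@J.T; x,y,z=np.moveaxis(P*1000,-1,0)
  hsv=cv2.cvtColor(c["color"],cv2.COLOR_BGR2HSV); w=ok&(abs(x)<36)&(y>0)&(y<135)
  for nm,k in dict(foot=w&(z>34)&(z<46)&(hsv[...,1]>70),board=w&(z>52)&(z<97)&(hsv[...,1]>70),plate=w&(z>36)&(z<45)&(hsv[...,1]<60)&(abs(x)<24)&(y>85)).items():
    q=np.c_[x[k],y[k],z[k]]
    if len(q)>4: print(n,nm,len(q),q.mean(0).round(1),np.percentile(q,2,0).round(1),np.percentile(q,98,0).round(1))
E
python3 crop.py 4; python3 st.py
```

```text
t 10.2 tcp [ 0.5286 -0.0086  0.0552] jig [ 2.7 63.4] yaw -176.14 q [-0.17  0.34 -0.37  0.85 -0.   -0.23] F [ 0.18 -7.76  6.61] gap 0.0156 grip 40.50858914852142
rows shift [ 1.6 11.6  1.2] turn 0.004
t 10.9 tcp [ 0.5282 -0.0017  0.0554] jig [ 2.7 70.4] yaw -176.19 q [-0.15  0.34 -0.37  0.85 -0.01 -0.22] F [  0.07 -10.68   7.24] gap 0.0158 grip 40.68623185157776
rows shift [1.7 4.6 1.3] turn 0.003
scene foot 171 [ 4.7 56.8 40.9] [-26.4  32.2  35.7] [ 27.7 106.3  45. ]
scene board 85 [19.9 70.1 81.7] [ 4.3 52.8 54.8] [29.6 91.1 96.5]
scene plate 43 [  5.8 118.3  40.6] [-17.2 111.7  37.1] [ 23.3 130.7  44. ]
side foot 251 [-3.6 85.6 39.9] [-28.4  35.7  34.8] [ 29.5 109.3  45.5]
side board 112 [-16.7  75.7  75.5] [-28.3  65.3  53. ] [26.5 81.1 96.4]
side plate 82 [ -0.8 118.   40.2] [-22.6  97.8  36.3] [ 22.5 131.7  44.7]
t 11.0 tcp [ 0.5282 -0.0016  0.0553] jig [ 2.7 70.4] yaw -176.19 q [-0.15  0.34 -0.37  0.85 -0.01 -0.22] F [  0.02 -10.45   7.31] gap 0.0154 grip 40.687846541404724
```

View pics/crop4.png

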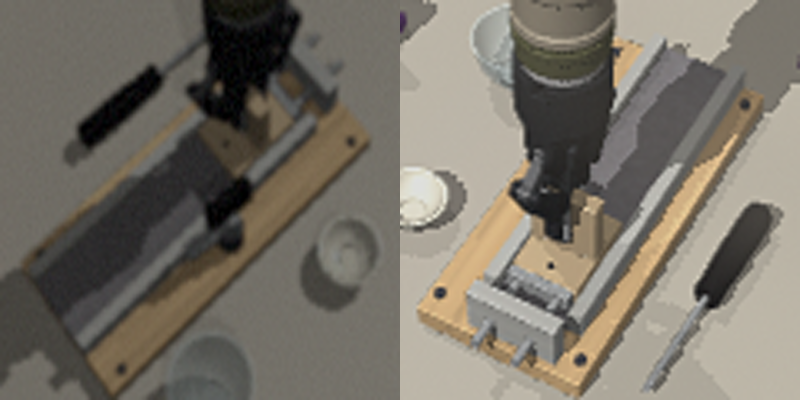

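The crops show the foot bearing on the plate at (545,280) in the side half, with the stop's rods pushed out behind the end block at (485,335) and (522,350). The foot spans jig y 35 to 109, so the stop is about 17-18 mm in. The wrist reads about 10.5 N, and the pull is centred and flat. Letting it settle, then handing in.

```bash
python3 -m handwheel '[[0,0.5,0,0,0],[0,1,0,0,0],[0,1,0,0,0],[0,1,0,0,0],[0,1,0,0,0],[0,1,0,0,0],[0,1,0,0,0],[0,1,0,0,0]]' 40 >/dev/null; python3 st.py
python3 -m handwheel '[[0,0,0,0,0],[0,0,0,0,0],[0,0,0,0,0],[0,0,0,0,0],[0,0,0,0,0]]' 40 >/dev/null; python3 st.py
python3 -c "
from workcell import workorder
print(workorder.hand_in())"
```

```text
t 11.8 tcp [ 0.5282 -0.0011  0.0554] jig [ 2.7 71. ] yaw -176.21 q [-0.15  0.34 -0.37  0.85 -0.01 -0.22] F [ -0.55 -13.04   7.53] gap 0.0158 grip 40.56917667388916
t 12.3 tcp [ 0.5281 -0.0011  0.0554] jig [ 2.7 71. ] yaw -176.21 q [-0.15  0.34 -0.37  0.85 -0.01 -0.22] F [ -0.3  -12.23   7.67] gap 0.0154 grip 40.56841492652893
the job is handed in; nothing more can be done
None
```

I turned the clamp knob clear (about 1.44 rad), slid the pull up to the sprung stop, and handed in with it gripped, flat and centred: the stop was about 18 mm in (roughly 9–10 N from the spring; the wrist sensor read about 12 N including friction); no verdict came back, and I didn't measure the bystanders afterwards.

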